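# Hang the tumbler on the draining peg

### The arm

A 7-joint arm with a two-finger parallel gripper is mounted at the origin on the work surface. World frame = base frame: x ahead of the robot, y to its left, z up, the work surface at z = 0. Lengths are in mm, angles in rad, forces in N, time in s.
With the tool pointing down it reaches from about 425 to 1025 mm from the base axis. Payload 9.4 kg.
Tool frame: the origin (TCP) lies where the fingers leave the gripper's body, on its centre line; the fingertips stand 73 mm ahead of it and the grasp point (between the pads) lies 54 mm ahead of it; z points along the fingers, y is the direction in which the jaws open and shut (so a half turn about z gives the same grasp; the last joint's range is limited). The gripper opens to 85 mm and grips with 20 to 120 N. Pads are 22 mm wide; open, the fingers measure 114 mm over their backs; the gripper's body (76 mm by 85 mm) begins 54 mm behind the grasp point. The pads swing forward as they close: fully open they stand 13 mm farther back than shut.
Start: joints at [-1.386, 0.599, -0.003, 1.599, 0.002, 0.943, -0.08], TCP at [187.645, 700.295, 303.875] pointing down, gripper open.
Joint ranges: [-2.57, 2.57], [-0.35, 1.97], [-1.29, 1.29], [0.11, 2.56], [-1.05, 4.19], [0.11, 1.86], [-2.63, 2.63]. Speed limits (rad/s): [2.22, 2.22, 3.01, 3.01, 3.14, 3.14, 3.14].

### API

Orientations are given as a unit quaternion [w, x, y, z].
In Python, from plant import arm gives the robot as it stands.
- The arm moves only by the tool jog_arm, never from a script. Its argument "plan" is a list that holds one entry, the list of rows, each a list of 6 numbers: the shift along the world's x, y, z in mm, then the turn, a rotation vector about the world's x, y, z in degrees. In form: [[[dx, dy, dz, rx, ry, rz], ...]]. A call has 1 to 10 rows; each row is the pose to reach, as a shift and turn from the pose commanded when the call began; what a row does not reach only later rows make up. A row lasts 1/10 s, in which the tool goes at most 50 mm and 8.59 degrees, less where a joint would pass 70% of its speed; a pose out of reach is approached as far as the arm can. A call with a gripper value outside its range is refused whole. "jaw" is the closure in counts, from 0 (fully open) to 255 (shut), set as the call begins (left out, the last holds). The fingers move at their own pace and stop on an object; the grip force is fixed at half the most. Time passes only in rows, so rows that repeat a pose let the fingers close. It gives the time, the measured TCP pose, the force and the opening at its end, in the units of the state.
- arm.get_state(): the state, without advancing time (a new reading comes with each control period).
- arm.camera(name): name is "scene" or "side" or "wrist"; returns a dict with "image" (420x560x3 uint8, blue, green, red), "mtx" (3x3 intrinsics, pixels), "world_from_camera" (4x4, takes a point from camera to world coordinates); the wrist camera has in their place "hand_eye" (4x4, takes a point from camera to tool coordinates, whose origin is the TCP and whose axes are the flange's). Camera axes: x right, y down, z forward; pixel columns grow to the right and rows downward; lengths in mm; the calibration is good to about 2 mm. A picture is of the moment at which its call begins: read the wrist's pose just before it. There is no depth.
- arm.close_job(): hands the job in, once; it reports no verdict.
The state is a dict: "clock": time; "joints": joint angles; "joint_vel": joint speeds; "effort": joint torques, N m; "position": TCP position; "tool_rot": TCP orientation; "contact_force": force on the tool from outside, world axes, zero at the start; "torque": the same for the moment, N m; "gripper_width": opening from 0.0 (shut) to 1.0 (fully open).
Only numpy, scipy, OpenCV 4.12 (cv2) and the standard library are available. Lean on these libraries where they do the work, as an engineer would, in place of code of your own. Each camera call takes 0.05 s, during which the arm holds its last target.

### The job

Pick up the tall steel tumbler and hang it mouth-down over the stiff sliding head of the tall slanted draining peg: set it down lightly, without dropping it, and let go. Then push it down by its base until the rim sits flush on the seat disc and you feel it bottom out under a firm press, without ramming it. Leave everything else where it is.

Things in the scene. Friction and masses are not known exactly. Their poses are not given: they have to be found in the camera images.
- tumbler_mid (a point): Centre (half-way up) of the tall plain steel tumbler, loose, 220 g nominal, standing mouth-down on the ledge. 100 mm high; outer diameter 60 mm at the rim (below) and 59 mm at the closed flat base (above); wall 3 mm; insulated base 30 mm thick, so 70 mm deep inside. z axis runs from the mouth to the base, up at the start. It is the taller and narrower of the two steel cups.
- tumbler_rim (a point): Centre of the tumbler's mouth, in the plane of its rim; same axes as tumbler_mid, 50 mm below it along z.
- peg_low (a point): Point on the axis of the tall draining peg, 65 mm above the ledge; fixed. z: the peg's axis, up and leaning 0.45 rad from vertical to the stand's front, roughly to the robot; y level. A rigidly clamped collar, an 84 mm seat disc with a 49 mm wide, 26 mm high guide cone that centres the mouth, has its seat face 0 to 16 mm above this point: differs each time, not reported.
- peg_high (a point): Point on the peg's axis 115 mm from peg_low, same axes: the highest that the flat top of the sliding head can stand. The head is dark rubber, 48 mm wide, 40 mm long, its top chamfered to 30 mm over 9 mm. Its top starts 100 to 115 mm from peg_low, differing each time, not reported; so the rim first rides 30 to 45 mm from peg_low, 14 mm or more off the disc.
- stand_tall: The fixed tall draining stand, 100 mm square dark steel foot; origin under the foot's centre, 65 mm below peg_low, z up, peg leaning to -x. Its head does not sink under the tumbler but slides, and stays, under a push of 7 to 8 N; with the rim on the disc the push meets a hard stop. Hung loosely the tumbler droops up to 0.2 rad. 16 to 45 N between tumbler and stand is a firm press, over 80 N ramming.
- stand_short: Centre of the underside of the other draining stand, same foot, fixed, not used: a short slanted bare peg, 18 mm thick and 60 mm long, same lean, reaching about 112 mm above the ledge; z up, its peg leans to its -x.
- squat_cup: Bystander: low wide steel cup standing mouth-down, 72 mm rim, 66 mm base, 50 mm high; origin in the middle of the mouth on the ledge, z up. It may stand either nearer or farther to the left than the tumbler.
- bowl: Bystander: carved wooden bowl, 150 mm wide, 55 mm high; origin under its centre.
- ashtray: Bystander: empty glass ashtray, 100 mm wide, 28 mm high; origin under its centre.
- remote: Bystander: black plastic remote case, 50 x 160 x 20 mm, long along its y; origin under its centre.
- opener: Bystander: flat steel bottle opener, 130 mm along its x, 36 mm wide, 5 mm thick; origin about its middle, underneath.
- jar: Bystander: closed amber glass jar, 66 mm wide, 100 mm high; origin under its centre.
- tumbler: The tumbler as a whole (see tumbler_mid); origin as tumbler_rim, same axes.
Things that resemble listed ones, but are neither listed nor needed, are in the scene too. What is shaped like the tumbler but yellow is not meant. What is shaped like the stand_tall but orange is not meant.

How it is judged (in metres and radians):
On the way, in this order (a step that is already met when the one before it is completed fails the run):
1. the tumbler hangs over the head of the tall peg, let go and at rest (z of tumbler_rim in the frame of peg_low above -0.002 m and distance between tumbler_rim and peg_low below 0.06 m and angle between the z axis of tumbler_rim and the z axis of peg_low, either way round below 0.35 rad and contact force between the fingers and tumbler below 0.05 N and linear speed of tumbler below 0.03 m/s), for 0.2 s.
2. the tumbler is pressed firmly home: in line with the peg, with at least 16 N between tumbler and stand, which its head alone cannot bear (z of tumbler_rim in the frame of peg_low between -0.002 and 0.02 m and x of tumbler_rim in the frame of peg_low between -0.006 and 0.006 m and y of tumbler_rim in the frame of peg_low between -0.006 and 0.006 m and angle between the z axis of tumbler_rim and the z axis of peg_low, either way round below 0.07 rad and contact force between tumbler and stand_tall above 16 N), for 0.02 s.
At the end, for the whole second after the job is handed in: The tumbler, having been pressed against the stop, is mouth-down on the tall peg: its axis within 0.07 rad of the peg's, its mouth's centre within 6 mm of the peg's axis in x and in y, and its rim between -2 and 20 mm from peg_low along the peg, at rest (z of tumbler_rim in the frame of peg_low between -0.002 and 0.02 m and x of tumbler_rim in the frame of peg_low between -0.006 and 0.006 m and y of tumbler_rim in the frame of peg_low between -0.006 and 0.006 m and angle between the z axis of tumbler_rim and the z axis of peg_low, either way round below 0.07 rad and linear speed of tumbler below 0.02 m/s); the robot touches nothing.
It fails at once if a bystander is moved by more than 30 mm (distance of any of squat_cup, bowl, ashtray, remote, opener, jar from where it was at the start of the episode above 0.03 m).
It fails at once if the tumbler is rammed: more than 80 N between it and the stand (contact force between tumbler and stand_tall above 80 N).
It fails at once if the tumbler is dropped: it moves faster than 0.45 m/s with no finger on it (linear speed of tumbler above 0.45 m/s and contact force between the fingers and tumbler below 0.05 N).
It also fails if it takes over 61 s, if anything falls off the work surface, if the arm or the gripper's body presses on something with over 40 N, if the wrist force passes 120 N, or if a joint passes its speed limit or range.

## Working session

There is one attempt and no reset: what is moved stays moved. The work goes in short steps, Python scripts to look and compute and a tool call to move; the robot and the scene stay as the last step left them, time stands still between calls to the robot, and variables do not carry over. Pictures are saved under pics/ and viewed, and the job is handed in when it is done.

Besides the shell and the picture viewer there is one more tool, called after "Call:" as name(argument=value, ...), one argument or row to a line, values as JSON. jog_arm: Moves the arm, as the interface text tells. Its arguments: {"type":"object","properties":{"plan":{"type":"array"},"jaw":{"type":"number"}},"required":["plan"]}

```bash
mkdir -p pics; ls
python3 - <<'E'
from plant import arm
import cv2,numpy as np
s=arm.get_state();print({k:np.round(v,3).tolist() for k,v in s.items()})
for n in ("scene","side","wrist"):
    c=arm.camera(n);cv2.imwrite(f"pics/{n}0.png",c["image"])
    np.savez(f"pics/{n}0.npz",**c)
    print(n,c["mtx"].round(1).tolist());print((c.get("world_from_camera") if n!="wrist" else c["hand_eye"]).round(3).tolist())
E
```

```text
pics
{'clock': 0.0, 'joints': [-1.386, 0.6, -0.003, 1.6, 0.002, 0.943, -0.08], 'joint_vel': [0.002, -0.0, 0.001, 0.002, -0.001, 0.001, -0.0], 'effort': [0.0, -77.643, 1.565, -25.801, 0.012, 0.009, -0.0], 'position': [187.587, 699.94, 303.008], 'tool_rot': [-0.0, 0.131, 0.991, -0.001], 'contact_force': [0.261, 0.762, -0.183], 'torque': [0.017, 0.021, 0.004], 'gripper_width': 0.997}
scene [[414.2, 0.0, 285.6], [0.0, 414.2, 205.0], [0.0, 0.0, 1.0]]
[[-0.05, 0.778, -0.627, 1253.729], [0.999, 0.038, -0.033, 29.308], [-0.002, -0.628, -0.779, 954.684], [0.0, 0.0, 0.0, 1.0]]
side [[428.1, 0.0, 279.7], [0.0, 428.1, 208.1], [0.0, 0.0, 1.0]]
[[0.71, -0.541, 0.451, 28.284], [-0.704, -0.552, 0.446, -549.441], [0.007, -0.634, -0.773, 1055.085], [0.0, 0.0, 0.0, 1.0]]
wrist [[301.0, 0.0, 279.0], [0.0, 301.0, 214.3], [0.0, 0.0, 1.0]]
[[-0.001, -0.959, -0.282, 71.974], [1.0, -0.001, -0.001, 0.074], [0.001, -0.282, 0.959, -70.08], [0.0, 0.0, 0.0, 1.0]]
```

View pics/scene0.png

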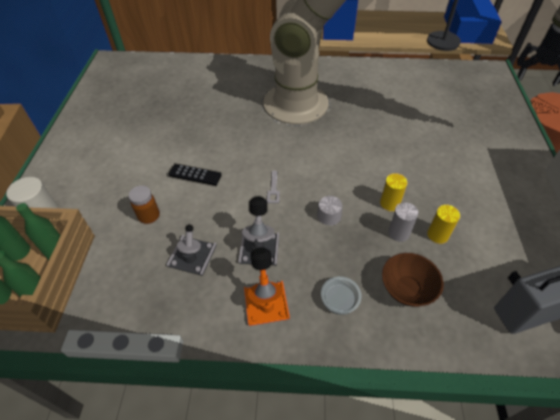

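View pics/side0.png

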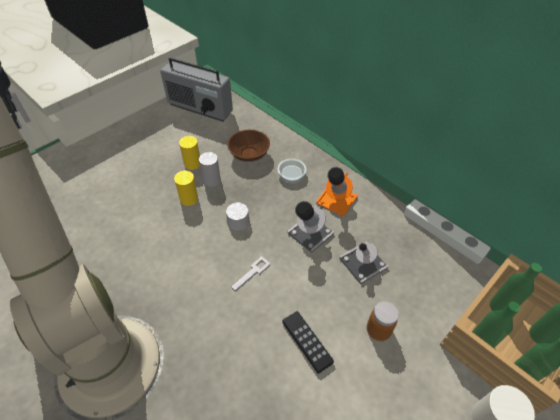

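View pics/wrist0.png

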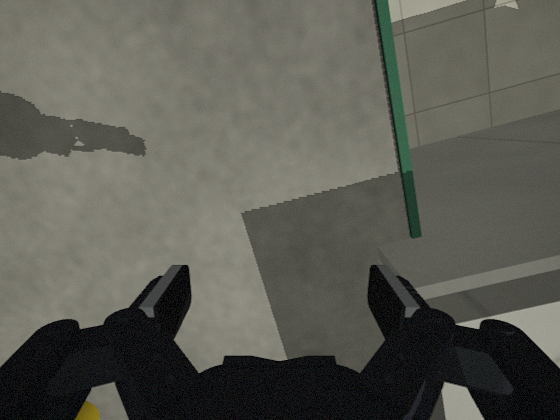

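The tumbler candidates in the scene view are steel tall (403,222), yellow (394,192), yellow (444,225) and squat steel (330,210). I choose the tall steel one at (403,222). The stand candidates are dark tall (257,230), orange (263,290) and short (190,250). I choose the dark tall one. Next is a close crop to check both.

Run:
```python
import cv2,numpy as np
a=cv2.imread("pics/scene0.png");b=cv2.imread("pics/side0.png")
f=lambda i,x,y,w,h,s:cv2.resize(i[y:y+h,x:x+w],None,fx=s,fy=s,interpolation=cv2.INTER_CUBIC)
t=np.vstack([np.hstack([f(a,370,165,100,75,4),f(a,220,190,100,75,4)]),np.hstack([f(b,170,130,100,75,4),f(b,270,190,100,75,4)])])
cv2.imwrite("pics/crop0.png",t)
```

```text
(no output)
```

View pics/crop0.png

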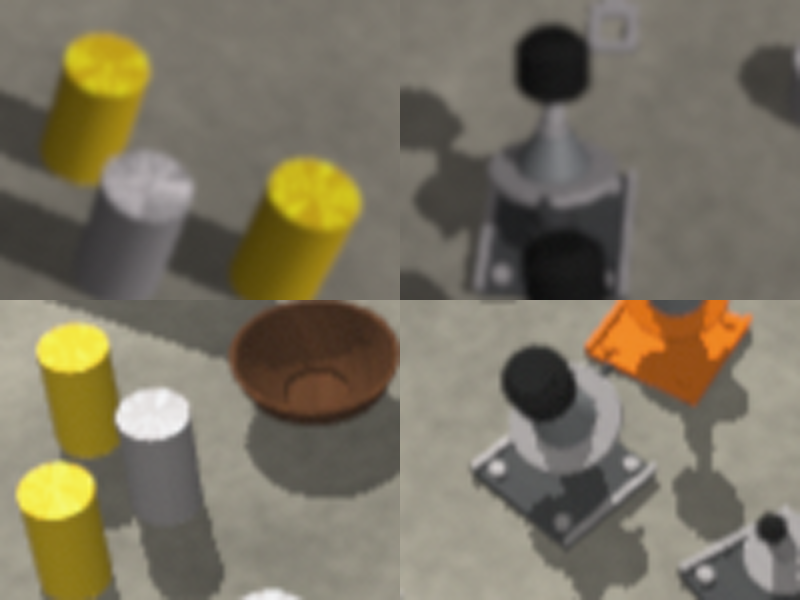

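```bash
cat > h.py <<'E'
import numpy as np,cv2
from scipy.spatial.transform import Rotation as R
def cam(n,i=0):
    d=np.load(f"pics/{n}{i}.npz");return d["mtx"],d["world_from_camera"]
def ray(n,uv,i=0):
    K,T=cam(n,i) if isinstance(n,str) else n
    d=T[:3,:3]@np.linalg.inv(K)@np.array([*uv,1.]);return T[:3,3],d/np.linalg.norm(d)
def plane(n,uv,z,i=0):
    o,d=ray(n,uv,i);return o+d*(z-o[2])/d[2]
def tri(*rs):
    A=sum(np.eye(3)-np.outer(d,d) for o,d in rs);b=sum((np.eye(3)-np.outer(d,d))@o for o,d in rs)
    p=np.linalg.solve(A,b);return p,[np.linalg.norm((np.eye(3)-np.outer(d,d))@(p-o)) for o,d in rs]
def proj(n,p,i=0):
    K,T=cam(n,i) if isinstance(n,str) else n
    q=K@(np.linalg.inv(T)@np.append(p,1))[:3];return q[:2]/q[2]
def wristcam(c,s):
    T=np.eye(4);q=s["tool_rot"];T[:3,:3]=R.from_quat([q[1],q[2],q[3],q[0]]).as_matrix();T[:3,3]=s["position"]
    return c["mtx"],T@c["hand_eye"]
E
python3 - <<'E'
from h import *
np.set_printoptions(precision=1,suppress=True)
print("tumbler top",tri(ray("scene",(406.8,211.3)),ray("side",(208.3,158.7))))
print("head mid",tri(ray("scene",(258,206.3)),ray("side",(304.5,211))))
for uv in [(288,232),(333.75,232),(311.75,251.75)]: print("foot",plane("side",uv,8))
for uv in [(240,262),(277,233),(276,262)]: print("foot scene",plane("scene",uv,8))
print("squat", plane("scene",(330,203),50),plane("side",(237,211),50))
print("Y",plane("scene",(396.7,181.5),100),plane("scene",(448.5,213.5),100))
print("short tip",tri(ray("scene",(189,229)),ray("side",(363,246))))
print("jar top",plane("scene",(140,194),100))
E
```

```text
tumbler top (array([568.7, 310.8,  95.3]), [np.float64(1.196945997966179), np.float64(1.1969459979660857)])
head mid (array([604.3, -75.3, 138.2]), [np.float64(0.22029661583271), np.float64(0.22029661583261168)])
foot [590.8 -29.2   8. ]
foot [ 689.7 -126.3    8. ]
foot [ 589.4 -127.8    8. ]
foot scene [ 690.8 -122.     8. ]
foot scene [592.9 -30.2   8. ]
foot scene [686.2 -26.9   8. ]
squat [512.2 115.   50. ] [514.3 112.7  50. ]
Y [467.2 296.4 100. ] [573.6 417.8 100. ]
short tip (array([ 654. , -248.6,   97.6]), [np.float64(0.10321970546269511), np.float64(0.10321970546265004)])
jar top [ 546.7 -403.6  100. ]
```

Call:
jog_arm(
  plan=[
    [[38,-39,-5,0,0,-3],[76,-78,-10,0,0,-6],[114,-117,-15,0,0,-9],[152,-156,-20,0,0,-12],[190,-195,-25,0,0,-15],[229,-233,-30,0,0,-18],[267,-272,-35,0,0,-21],[305,-311,-40,0,0,-24],[343,-350,-45,0,0,-26],[381,-389,-50,0,0,-28]],
  ],
  jaw=0,
)

```text
clock: 1.15
position: [537.2, 343.1, 257.9]
tool_rot: [-0.0, 0.367, 0.93, -0.0]
contact_force: [0.5, 0.9, 0.1]
gripper_width: 0.998
```

Call:
jog_arm(
  plan=[
    [[0,0,0,0,0,0],[0,0,0,0,0,0],[0,0,0,0,0,0]],
  ],
)

```text
clock: 1.45
position: [535.3, 345.7, 258.0]
tool_rot: [-0.0, 0.366, 0.931, 0.0]
contact_force: [-0.9, 0.9, 0.7]
gripper_width: 1.002
```

Run:
```python
from plant import arm
from h import *
s=arm.get_state();print({k:np.round(s[k],3).tolist() for k in("clock","joints","position","tool_rot","contact_force")})
c=arm.camera("wrist");cv2.imwrite("pics/w1.png",c["image"]);W=wristcam(c,s);np.savez("pics/w1.npz",mtx=W[0],world_from_camera=W[1])
print("pred top",proj(W,[568.7,310.8,100]))
```

```text
{'clock': 1.45, 'joints': [-0.738, 0.546, 0.113, 1.857, -0.088, 0.743, 0.246], 'position': [535.271, 345.694, 257.984], 'tool_rot': [-0.0, 0.366, 0.931, 0.0], 'contact_force': [-0.883, 0.918, 0.659]}
pred top [276.06056091 275.06619997]
```

View pics/w1.png

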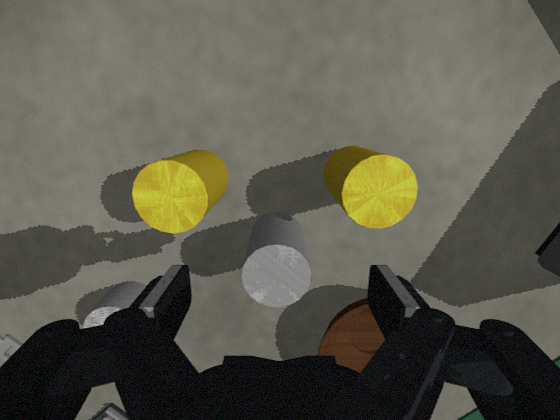

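Run:
```python
from h import *
print(plane("scene",(412,279),50),plane("side",(249,145),50),plane("w1",(276,275.5),100,''))
```

```text
[743.09792587 311.57837784  50.        ] [737.03044515 304.72246019  50.        ] [568.95995642 310.48668838 100.        ]
```

Call:
jog_arm(
  plan=[
    [[11,-12,0,0,0,0],[22,-24,0,0,0,0],[33.7,-35.2,0,0,0,0],[33.7,-35.2,0,0,0,0],[33.7,-35.2,-22,0,0,0],[33.7,-35.2,-44,0,0,0],[33.7,-35.2,-66,0,0,0],[33.7,-35.2,-88,0,0,0],[33.7,-35.2,-110,0,0,0],[33.7,-35.2,-132,0,0,0]],
  ],
)

```text
clock: 2.5
position: [569.8, 309.6, 125.3]
tool_rot: [-0.0, 0.367, 0.93, 0.0]
contact_force: [-0.4, -0.0, 0.2]
gripper_width: 0.998
```

Call:
jog_arm(
  plan=[
    [[0,0,0,0,0,0],[0,0,0,0,0,0]],
  ],
)

```text
clock: 2.7
position: [569.8, 309.5, 126.2]
tool_rot: [-0.0, 0.367, 0.93, -0.0]
contact_force: [-0.4, 0.0, -0.6]
gripper_width: 1.002
```

Run:
```python
from plant import arm
from h import *
s=arm.get_state();print({k:np.round(s[k],3).tolist() for k in("clock","joints","position","tool_rot","contact_force")})
c=arm.camera("wrist");cv2.imwrite("pics/w2.png",c["image"])
```

```text
{'clock': 2.7, 'joints': [-0.636, 0.731, 0.079, 1.908, -0.108, 0.508, 0.338], 'position': [569.822, 309.454, 126.197], 'tool_rot': [-0.0, 0.367, 0.93, -0.0], 'contact_force': [-0.373, 0.034, -0.635]}
```

View pics/w2.png

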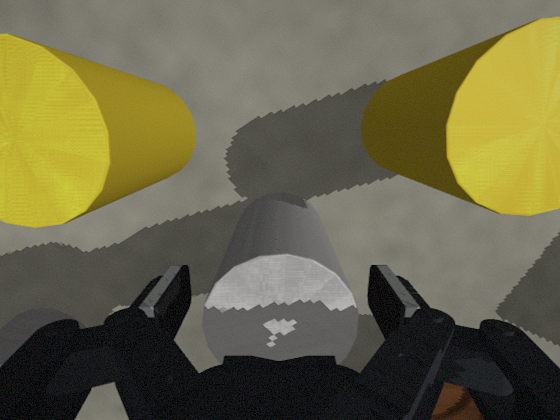

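The tumbler (203–357 px wide, centred at 280) sits between the pads, so I'm gripping.

Call:
jog_arm(
  plan=[
    [[0,0,0,0,0,0],[0,0,0,0,0,0],[0,0,0,0,0,0],[0,0,0,0,0,0],[0,0,0,0,0,0],[0,0,0,0,0,0],[0,0,0,0,0,0],[0,0,0,0,0,0],[0,0,0,0,0,0],[0,0,0,0,0,0]],
  ],
  jaw=255,
)

```text
clock: 3.75
position: [570.2, 309.7, 127.6]
tool_rot: [0.001, 0.367, 0.93, 0.001]
contact_force: [0.6, -0.6, 5.5]
gripper_width: 0.684
```

Call:
jog_arm(
  plan=[
    [[0,0,5,0,0,0],[0,0,20,0,0,0],[0,0,45,0,0,0],[0,0,70,0,0,0],[0,0,95,0,0,0],[0,0,120,0,0,0],[0,0,145,0,0,0],[0,0,165,0,0,0],[0,0,180,0,0,0],[0,0,180,0,0,0]],
  ],
)

```text
clock: 4.75
position: [570.4, 309.6, 309.4]
tool_rot: [0.001, 0.367, 0.93, 0.002]
contact_force: [0.2, 0.1, -3.1]
gripper_width: 0.679
```

Run:
```python
from plant import arm
from h import *
s=arm.get_state();print({k:np.round(s[k],3).tolist() for k in("clock","joints","position","tool_rot","contact_force","gripper_width")})
for n in ("scene","side"):
    c=arm.camera(n);np.savez(f"pics/{n}3.npz",**c);cv2.imwrite(f"pics/{n}3.png",c["image"])
a=cv2.imread("pics/scene3.png");b=cv2.imread("pics/side3.png")
f=lambda i,x,y,w,h,s:cv2.resize(i[y:y+h,x:x+w],None,fx=s,fy=s,interpolation=cv2.INTER_CUBIC)
W=wristcam(arm.camera("wrist"),s)
print(proj("scene",s["position"],3),proj("side",s["position"],3))
cv2.imwrite("pics/c3.png",np.hstack([f(a,340,100,130,150,3),f(b,150,50,130,150,3)]))
```

```text
{'clock': 4.75, 'joints': [-0.668, 0.501, 0.124, 1.786, -0.079, 0.854, 0.313], 'position': [570.391, 309.603, 309.446], 'tool_rot': [0.001, 0.367, 0.93, 0.002], 'contact_force': [0.155, 0.062, -3.088], 'gripper_width': 0.679}
[427.61389346 152.90170589] [199.43412302 103.28592039]
```

View pics/c3.png

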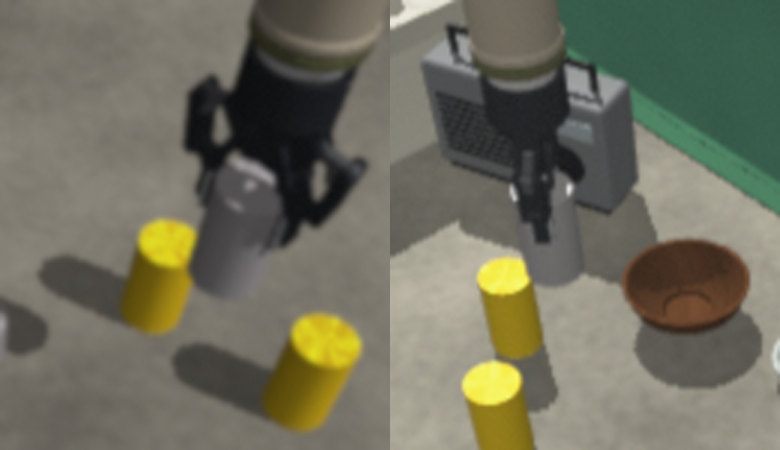

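```bash
cat >> h.py <<'E'
def Rm(q): return R.from_quat([q[1],q[2],q[3],q[0]])
ax=np.array([-np.sin(.45),0,np.cos(.45)])
PL=np.array([639,-77,65.])
Z=-ax;Y=np.array([0,1.,0]);RT=R.from_matrix(np.column_stack([np.cross(Y,Z),Y,Z]))
E
python3 - <<'E'
from plant import arm
from h import *
s=arm.get_state()
v=(RT*Rm(s["tool_rot"]).inv()).as_rotvec(degrees=True);print(v.round(1),PL+257*ax)
E
```

```text
[ -9.6 -24.6  42.3] [527.21385773 -77.         296.4149053 ]
```

Call:
jog_arm(
  plan=[
    [[-2,-20,0,-0.5,-1.2,2.1],[-4,-40,0,-1,-2.5,4.2],[-7,-60,0,-1.4,-3.7,6.3],[-9,-80,0,-1.9,-4.9,8.4],[-11,-100,0,-2.4,-6.2,10.6],[-13,-120,0,-2.9,-7.4,12.7],[-15,-140,0,-3.4,-8.6,14.8],[-18,-160,0,-3.8,-9.8,16.9],[-20,-180,0,-4.3,-11.1,19],[-22,-195,0,-4.8,-12.3,21.1]],
  ],
)

```text
clock: 5.9
position: [547.0, 112.9, 305.1]
tool_rot: [0.114, 0.188, 0.976, -0.0]
contact_force: [0.8, -0.8, -3.1]
gripper_width: 0.682
```

Call:
jog_arm(
  plan=[
    [[-2,-20,0,-0.5,-1.2,2.1],[-4,-40,0,-1,-2.5,4.2],[-7,-60,0,-1.4,-3.7,6.3],[-9,-80,0,-1.9,-4.9,8.4],[-11,-100,0,-2.4,-6.2,10.6],[-13,-120,0,-2.9,-7.4,12.7],[-15,-140,0,-3.4,-8.6,14.8],[-18,-160,0,-3.8,-9.8,16.9],[-20,-180,0,-4.3,-11.1,19],[-22,-191,0,-4.8,-12.3,21.1]],
  ],
)

```text
clock: 6.9
position: [524.8, -78.1, 305.1]
tool_rot: [0.222, 0.001, 0.975, 0.0]
contact_force: [0.2, 0.4, -2.3]
gripper_width: 0.683
```

```bash
cat > look.py <<'E'
import sys
from plant import arm
from h import *
i=sys.argv[1]
s=arm.get_state();print({k:np.round(s[k],3).tolist() for k in("clock","joints","position","tool_rot","contact_force","gripper_width")})
M=Rm(s["tool_rot"]).as_matrix();p=np.array(s["position"])
rim=p+M[:,2]*127.3+1.6*M[:,0]
B=np.column_stack([np.cross([0,1,0],ax),[0,1,0],ax])
print("rim in peg",(B.T@(rim-PL)).round(1),"tool z err", (B.T@-M[:,2]).round(3))
v=(RT*Rm(s["tool_rot"]).inv()).as_rotvec(degrees=True);print("rot left",v.round(2))
for n in ("scene","side"):
    c=arm.camera(n);np.savez(f"pics/{n}{i}.npz",**c);cv2.imwrite(f"pics/{n}{i}.png",c["image"])
c=arm.camera("wrist");W=wristcam(c,s);np.savez(f"pics/w{i}.npz",mtx=W[0],world_from_camera=W[1]);cv2.imwrite(f"pics/w{i}.png",c["image"])
f=lambda im,x,y,w,h,k:cv2.resize(im[y:y+h,x:x+w],None,fx=k,fy=k,interpolation=cv2.INTER_CUBIC)
a=cv2.imread(f"pics/scene{i}.png");b=cv2.imread(f"pics/side{i}.png")
cv2.imwrite(f"pics/c{i}.png",np.hstack([f(a,195,130,130,150,3),f(b,250,100,130,150,3)]))
E
python3 look.py 4
```

```text
{'clock': 6.9, 'joints': [0.184, 0.283, -0.165, 2.282, 0.224, 0.135, 1.391], 'position': [524.802, -78.145, 305.129], 'tool_rot': [0.222, 0.001, 0.975, 0.0], 'contact_force': [0.245, 0.409, -2.285], 'gripper_width': 0.683}
rim in peg [-1.000e-01 -1.100e+00  1.386e+02] tool z err [ 0.001 -0.001  1.   ]
rot left [-0.06 -0.07  0.05]
```

View pics/c4.png

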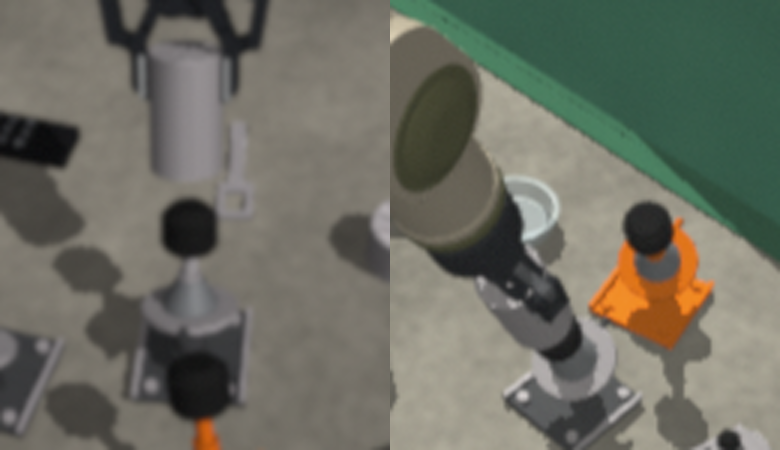

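View pics/w4.png

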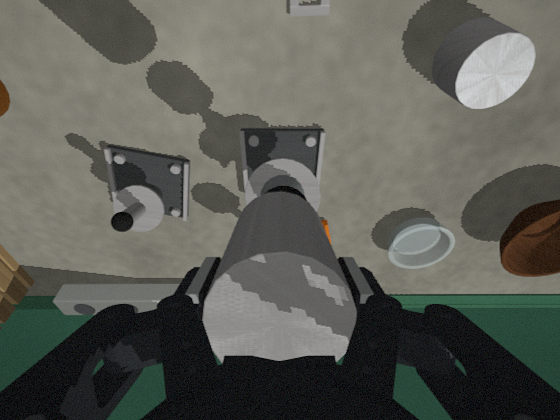

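Run:
```python
from h import *
import numpy as np
np.set_printoptions(precision=1,suppress=True)
for s in (0,16,80,100,138.6,238.6):
    p=PL+s*ax
    print(s,p,(proj("scene",p,4)-[195,130])*3,(proj("side",p,4)-[250,100])*3,proj("w4",p,''))
# wide foot bolts / corners in wrist
for uv in [(242,129),(325,129)]: print(plane("w4",uv,8,''))
a=cv2.imread("pics/w4.png");cv2.imwrite("pics/w4c.png",cv2.resize(a[110:260,190:390],None,fx=4,fy=4,interpolation=cv2.INTER_CUBIC))
```

```text
0 [639. -77.  65.] [187.7 312.6] [185.  361.7] [280.1 190.5]
16 [632.  -77.   79.4] [187.6 296.5] [181.1 356.6] [280.2 193.5]
80 [604.2 -77.  137. ] [186.9 229.8] [164.5 334.8] [280.4 209.1]
100 [595.5 -77.  155. ] [186.7 208.2] [159.  327.5] [280.5 215.6]
138.6 [578.7 -77.  189.8] [186.2 165.5] [147.8 312.9] [280.7 231.4]
238.6 [535.2 -77.  279.8] [185.   48.3] [115.5 270.4] [282.1 320.6]
[ 592.  -121.5    8. ]
[592.2 -24.2   8. ]
```

View pics/w4c.png

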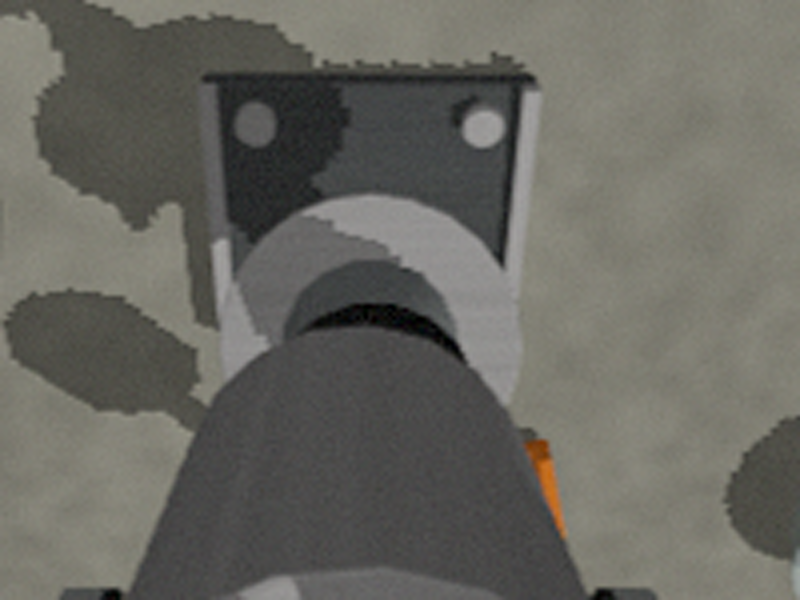

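Run:
```python
from h import *
b=cv2.imread("pics/side4.png");a=cv2.imread("pics/side0.png");u=lambda i:cv2.resize(i[170:260,270:340],None,fx=5.5,fy=5.5,interpolation=cv2.INTER_CUBIC)
cv2.imwrite("pics/s4.png",np.hstack([u(b),u(a)]))
for s in (8,80,100,138.6,238.6):
    p=PL+s*ax;print(s,(proj("side",p,4)-[270,170])*5.5)
```

```text
8 [225.55697644 273.48414824]
80 [191.53300011 228.76050524]
100 [181.41447172 215.45995955]
138.6 [160.9804675  188.59998584]
238.6 [101.7401455  110.73010413]
```

View pics/s4.png

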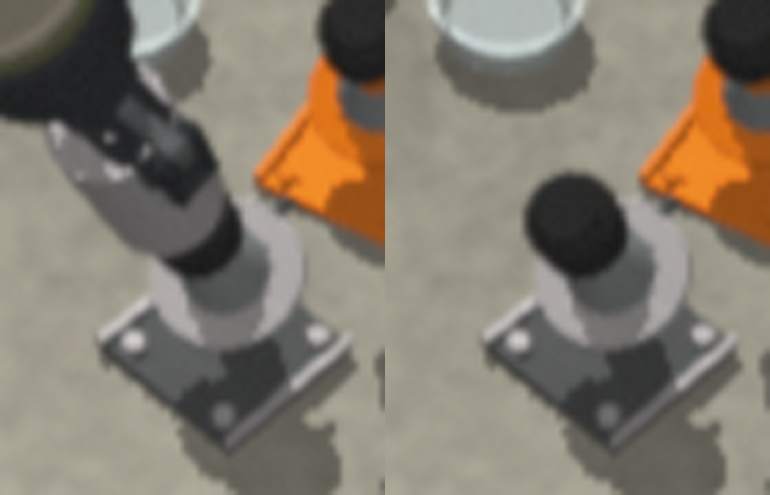

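Call:
jog_arm(
  plan=[
    [[1.4,2.8,0.6,0,0,0],[5.7,2.8,-8.4,0,0,0],[10.1,2.8,-17.4,0,0,0],[14.5,2.8,-26.4,0,0,0],[14.5,2.8,-26.4,0,0,0]],
  ],
)

```text
clock: 7.55
position: [540.9, -72.1, 278.7]
tool_rot: [0.223, -0.001, 0.975, 0.001]
contact_force: [0.5, 0.7, -3.3]
gripper_width: 0.682
```

```bash
sed -i 's/^PL=.*/PL=np.array([640,-75.3,65.])/' h.py; python3 look.py 5
python3 - <<'E'
from h import *
b=cv2.imread("pics/side5.png");a=cv2.imread("pics/scene5.png");u=lambda i,x,y:cv2.resize(i[y:y+90,x:x+70],None,fx=5.5,fy=5.5,interpolation=cv2.INTER_CUBIC)
cv2.imwrite("pics/s5.png",np.hstack([u(b,270,170),u(a,223,170)]))
E
```

```text
{'clock': 7.55, 'joints': [0.236, 0.351, -0.257, 2.278, 0.821, 0.107, 0.786], 'position': [540.926, -72.121, 278.669], 'tool_rot': [0.223, -0.001, 0.975, 0.001], 'contact_force': [0.48, 0.696, -3.308], 'gripper_width': 0.682}
rim in peg [  2.1   3.6 108.2] tool z err [ 0.001 -0.003  1.   ]
rot left [-0.14 -0.03 -0.1 ]
```

View pics/s5.png

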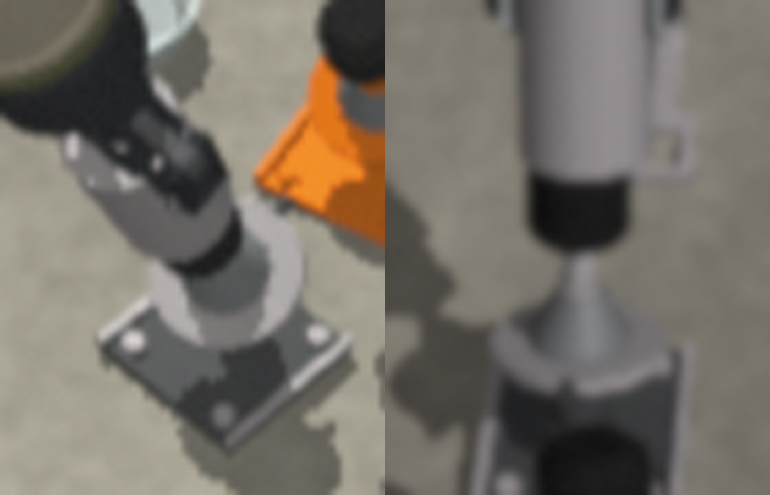

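Call:
jog_arm(
  plan=[
    [[-1.3,-2.8,-0.6,0,0,0],[-1.3,-2.8,-0.6,0,0,0],[-1.3,-2.8,-0.6,0,0,0]],
  ],
)

```text
clock: 8.0
position: [539.0, -76.5, 279.3]
tool_rot: [0.223, 0.001, 0.975, 0.001]
contact_force: [0.2, -0.2, -1.8]
gripper_width: 0.683
```

```bash
cat > st.py <<'E'
from plant import arm
from h import *
s=arm.get_state();print({k:np.round(s[k],3).tolist() for k in("clock","joints","position","contact_force","gripper_width")})
M=Rm(s["tool_rot"]).as_matrix();p=np.array(s["position"])
B=np.column_stack([np.cross([0,1,0],ax),[0,1,0],ax])
print("rim in peg",(B.T@(p+M[:,2]*127.3+1.6*M[:,0]-PL)).round(1),"tip73 in peg",(B.T@(p+M[:,2]*73-PL)).round(1),"F peg",(B.T@s["contact_force"]).round(1),"tool z", (B.T@-M[:,2]).round(3))
v=(RT*Rm(s["tool_rot"]).inv()).as_rotvec(degrees=True);print("rot left",v.round(2))
E
python3 st.py
```

```text
{'clock': 8.0, 'joints': [0.253, 0.349, -0.267, 2.28, 0.834, 0.107, 0.78], 'position': [538.998, -76.506, 279.347], 'contact_force': [0.154, -0.181, -1.763], 'gripper_width': 0.683}
rim in peg [  0.8  -1.1 109.6] tip73 in peg [  2.3  -1.1 163.9] F peg [-0.6 -0.2 -1.7] tool z [-0.001 -0.001  1.   ]
rot left [-0.09  0.04  0.04]
```

Call:
jog_arm(
  plan=[
    [[1.3,1,-2.7,0,0,0],[2.6,1,-5.4,0,0,0],[3.9,1,-8.1,0,0,0],[5.2,1,-10.8,0,0,0],[6.5,1,-13.5,0,0,0],[7.8,1,-16.2,0,0,0],[8.7,1,-18,0,0,0],[8.7,1,-18,0,0,0]],
  ],
)

```text
clock: 8.8
position: [547.8, -75.5, 261.2]
tool_rot: [0.223, 0.0, 0.975, 0.001]
contact_force: [0.0, -0.4, -2.5]
gripper_width: 0.681
```

```bash
python3 st.py
```

```text
{'clock': 8.8, 'joints': [0.27, 0.393, -0.298, 2.279, 1.264, 0.108, 0.35], 'position': [547.787, -75.549, 261.156], 'contact_force': [0.009, -0.433, -2.479], 'gripper_width': 0.681}
rim in peg [ 0.7 -0.1 89.4] tip73 in peg [  2.3  -0.2 143.7] F peg [-1.1 -0.4 -2.2] tool z [-0.    -0.001  1.   ]
rot left [-0.1   0.03  0.04]
```

Call:
jog_arm(
  plan=[
    [[1.3,0,-2.7,0,0,0],[2.6,0,-5.4,0,0,0],[3.9,0,-8.1,0,0,0],[5.2,0,-10.8,0,0,0],[6.5,0,-13.5,0,0,0],[7.8,0,-16.2,0,0,0],[9.1,0,-18.9,0,0,0],[10.4,0,-21.6,0,0,0],[11.7,0,-24.3,0,0,0],[13,0,-27,0,0,0]],
  ],
)

```text
clock: 9.8
position: [560.8, -75.5, 234.1]
tool_rot: [0.223, 0.001, 0.975, 0.001]
contact_force: [-0.5, -0.2, -2.8]
gripper_width: 0.68
```

```bash
python3 st.py
```

```text
{'clock': 9.8, 'joints': [0.33, 0.464, -0.39, 2.272, 1.698, 0.163, -0.075], 'position': [560.81, -75.545, 234.077], 'contact_force': [-0.485, -0.171, -2.78], 'gripper_width': 0.68}
rim in peg [ 0.7 -0.1 59.4] tip73 in peg [  2.3  -0.2 113.7] F peg [-1.6 -0.2 -2.3] tool z [-0.    -0.001  1.   ]
rot left [-0.1   0.03  0.04]
```

Going well with no contact yet. I'm stepping on gently with force checks.

Call:
jog_arm(
  plan=[
    [[1.3,0,-2.7,0,0,0],[2.6,0,-5.4,0,0,0],[3.9,0,-8.1,0,0,0],[5.2,0,-10.8,0,0,0],[5.2,0,-10.8,0,0,0]],
  ],
)

```text
clock: 10.3
position: [565.9, -75.6, 222.9]
tool_rot: [0.223, 0.001, 0.975, 0.001]
contact_force: [-0.2, -0.3, -2.7]
gripper_width: 0.684
```

```bash
python3 st.py
```

```text
{'clock': 10.3, 'joints': [0.366, 0.496, -0.444, 2.268, 1.77, 0.201, -0.141], 'position': [565.939, -75.64, 222.878], 'contact_force': [-0.2, -0.275, -2.651], 'gripper_width': 0.684}
rim in peg [ 0.4 -0.2 47.1] tip73 in peg [  2.   -0.2 101.4] F peg [-1.3 -0.3 -2.3] tool z [ 0.    -0.001  1.   ]
rot left [-0.11 -0.01  0.05]
```

Call:
jog_arm(
  plan=[
    [[0.7,0,-1.4,0,0,0],[1.3,0,-2.7,0,0,0],[2,0,-4.1,0,0,0],[2.6,0,-5.4,0,0,0],[2.6,0,-5.4,0,0,0]],
  ],
)

```text
clock: 10.8
position: [568.5, -75.6, 217.8]
tool_rot: [0.223, 0.001, 0.975, 0.001]
contact_force: [-0.1, 0.0, -2.7]
gripper_width: 0.679
```

```bash
python3 st.py
```

```text
{'clock': 10.8, 'joints': [0.379, 0.512, -0.465, 2.265, 1.799, 0.218, -0.167], 'position': [568.52, -75.575, 217.773], 'contact_force': [-0.067, 0.025, -2.689], 'gripper_width': 0.679}
rim in peg [ 0.5 -0.1 41.4] tip73 in peg [ 2.1 -0.2 95.7] F peg [-1.2  0.  -2.4] tool z [-0.    -0.001  1.   ]
rot left [-0.1   0.01  0.04]
```

Call:
jog_arm(
  plan=[
    [[0.5,0,-1,0,0,0],[1,0,-2,0,0,0],[1.5,0,-3,0,0,0],[2,0,-4,0,0,0],[2,0,-4,0,0,0]],
  ],
)

```text
clock: 11.3
position: [570.5, -75.5, 213.8]
tool_rot: [0.223, 0.0, 0.975, 0.001]
contact_force: [0.6, -0.3, -2.4]
gripper_width: 0.683
```

```bash
python3 st.py
```

```text
{'clock': 11.3, 'joints': [0.388, 0.523, -0.479, 2.264, 1.818, 0.23, -0.183], 'position': [570.534, -75.525, 213.787], 'contact_force': [0.621, -0.34, -2.412], 'gripper_width': 0.683}
rim in peg [ 0.6 -0.1 36.9] tip73 in peg [ 2.2 -0.1 91.2] F peg [-0.5 -0.3 -2.4] tool z [-0.    -0.001  1.   ]
rot left [-0.1   0.01  0.03]
```

Call:
jog_arm(
  plan=[
    [[0.4,0,-0.9,0,0,0],[0.9,0,-1.8,0,0,0],[1.3,0,-2.7,0,0,0],[1.3,0,-2.7,0,0,0]],
  ],
)

```text
clock: 11.7
position: [571.8, -75.5, 211.3]
tool_rot: [0.223, 0.0, 0.975, 0.001]
contact_force: [-2.9, -0.6, 0.9]
gripper_width: 0.677
```

```bash
python3 st.py
```

```text
{'clock': 11.7, 'joints': [0.393, 0.531, -0.488, 2.262, 1.83, 0.238, -0.194], 'position': [571.784, -75.533, 211.255], 'contact_force': [-2.876, -0.646, 0.852], 'gripper_width': 0.677}
rim in peg [ 0.6 -0.1 34.1] tip73 in peg [ 2.2 -0.1 88.4] F peg [-2.2 -0.6  2. ] tool z [-0.    -0.001  1.   ]
rot left [-0.09  0.02  0.04]
```

```bash
python3 look.py 6 >/dev/null;python3 - <<'E'
from h import *
b=cv2.imread("pics/side6.png");a=cv2.imread("pics/scene6.png");u=lambda i,x,y:cv2.resize(i[y:y+90,x:x+70],None,fx=5.5,fy=5.5,interpolation=cv2.INTER_CUBIC)
cv2.imwrite("pics/s6.png",np.hstack([u(b,270,170),u(a,223,170)]))
E
```

```text
(no output)
```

View pics/s6.png

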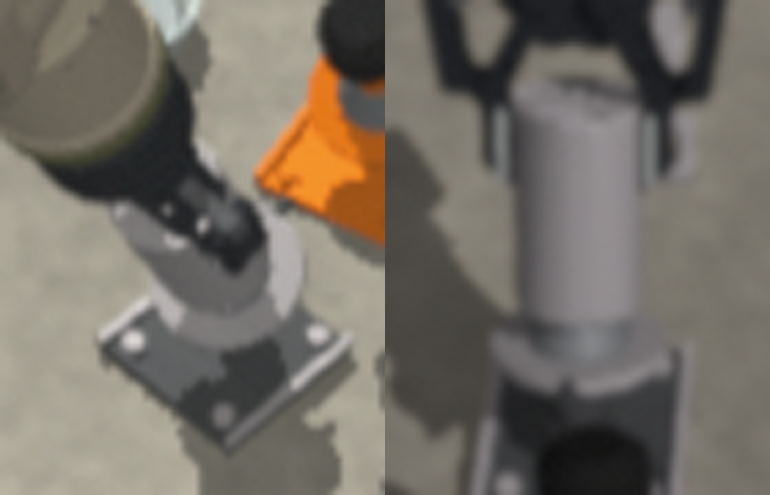

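Call:
jog_arm(
  plan=[
    [[0,0,0,0,0,0],[0,0,0,0,0,0],[0,0,0,0,0,0],[0,0,0,0,0,0]],
  ],
  jaw=72,
)

```text
clock: 12.25
position: [572.0, -75.5, 211.3]
tool_rot: [0.223, 0.001, 0.975, 0.001]
contact_force: [0.7, -0.0, 0.1]
gripper_width: 0.717
```

```bash
python3 st.py
```

```text
{'clock': 12.25, 'joints': [0.393, 0.531, -0.488, 2.262, 1.83, 0.238, -0.194], 'position': [571.979, -75.537, 211.305], 'contact_force': [0.668, -0.035, 0.108], 'gripper_width': 0.717}
rim in peg [ 0.9 -0.1 34. ] tip73 in peg [ 2.4 -0.2 88.3] F peg [ 0.6 -0.  -0.2] tool z [-0.001 -0.001  1.   ]
rot left [-0.09  0.03  0.04]
```

Released and unloaded. Now I'll open fully, wait, and look.

Call:
jog_arm(
  plan=[
    [[0,0,0,0,0,0],[0,0,0,0,0,0],[0,0,0,0,0,0],[0,0,0,0,0,0],[0,0,0,0,0,0],[0,0,0,0,0,0]],
  ],
  jaw=0,
)

```text
clock: 12.85
position: [571.8, -75.5, 211.2]
tool_rot: [0.223, 0.0, 0.975, 0.001]
contact_force: [0.2, 0.3, -0.1]
gripper_width: 1.003
```

```bash
python3 st.py; python3 look.py 7 >/dev/null;python3 - <<'E'
from h import *
b=cv2.imread("pics/side7.png");a=cv2.imread("pics/scene7.png");u=lambda i,x,y:cv2.resize(i[y:y+90,x:x+70],None,fx=5.5,fy=5.5,interpolation=cv2.INTER_CUBIC)
cv2.imwrite("pics/s7.png",np.hstack([u(b,270,170),u(a,223,170)]))
E
```

```text
{'clock': 12.85, 'joints': [0.393, 0.531, -0.488, 2.262, 1.83, 0.238, -0.194], 'position': [571.792, -75.509, 211.231], 'contact_force': [0.18, 0.296, -0.106], 'gripper_width': 1.003}
rim in peg [ 0.6 -0.1 34. ] tip73 in peg [ 2.2 -0.1 88.3] F peg [ 0.1  0.3 -0.2] tool z [-0.    -0.001  1.   ]
rot left [-0.09  0.02  0.03]
```

View pics/s7.png

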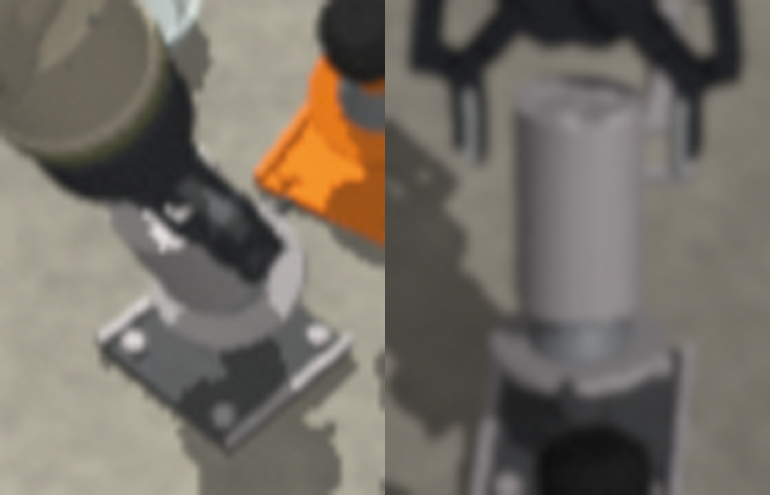

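View pics/w7.png

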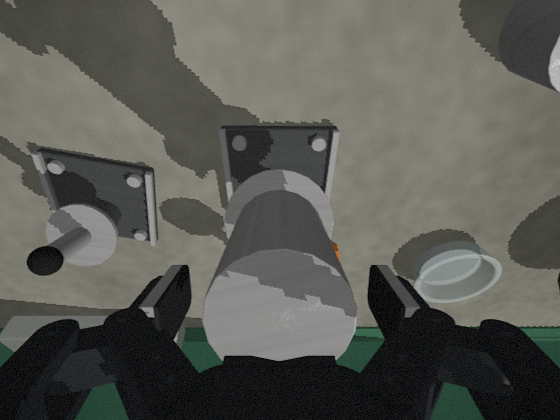

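Call:
jog_arm(
  plan=[
    [[-2,0,4,0,0,0],[-4,0,9,0,0,0],[-7,0,14,0,0,0],[-9,0,19,0,0,0],[-11,0,23,0,0,0],[-13,0,28,0,0,0],[-16,0,33,0,0,0],[-18,0,38,0,0,0],[-21,0,44,0,0,0],[-25,0,51,0,0,0]],
  ],
)

```text
clock: 14.0
position: [546.6, -75.2, 263.1]
tool_rot: [0.224, 0.0, 0.975, 0.001]
contact_force: [0.2, 0.7, -0.8]
gripper_width: 1.004
```

```bash
python3 look.py 8;python3 st.py;python3 - <<'E'
from h import *
b=cv2.imread("pics/side8.png");a=cv2.imread("pics/scene8.png");u=lambda i,x,y:cv2.resize(i[y:y+90,x:x+70],None,fx=5.5,fy=5.5,interpolation=cv2.INTER_CUBIC)
cv2.imwrite("pics/s8.png",np.hstack([u(b,270,170),u(a,223,170)]))
E
```

```text
{'clock': 14.0, 'joints': [0.337, 0.397, -0.387, 2.276, 1.297, 0.146, 0.319], 'position': [546.619, -75.236, 263.066], 'tool_rot': [0.224, 0.0, 0.975, 0.001], 'contact_force': [0.238, 0.652, -0.809], 'gripper_width': 1.004}
rim in peg [ 0.6  0.2 91.7] tool z err [-0.001 -0.001  1.   ]
rot left [-0.08  0.07  0.01]
{'clock': 14.15, 'joints': [0.338, 0.397, -0.388, 2.276, 1.304, 0.146, 0.313], 'position': [546.761, -75.567, 263.072], 'contact_force': [-0.193, -0.288, -0.161], 'gripper_width': 1.0}
rim in peg [ 0.8 -0.2 91.6] tip73 in peg [  2.3  -0.2 145.9] F peg [-0.2 -0.3 -0.1] tool z [-0.002 -0.001  1.   ]
rot left [-0.08  0.11  0.06]
```

View pics/s8.png

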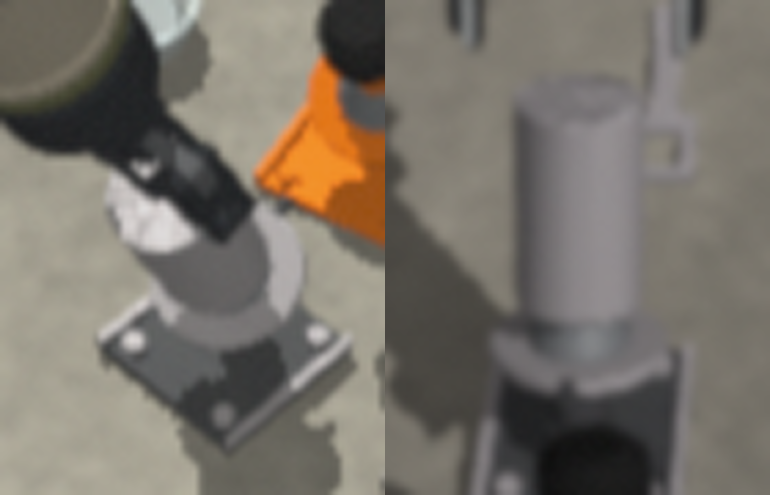

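View pics/w8.png

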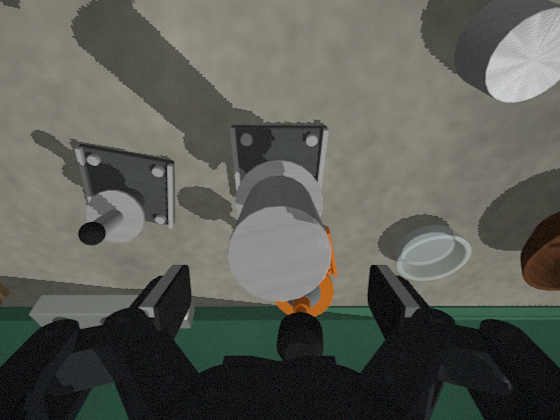

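Run:
```python
from h import *
B=np.column_stack([np.cross([0,1,0],ax),[0,1,0],ax])
p,e=tri(ray("scene",(258.1,187.8),8),ray("w8",(280,252),''))
print(p,e,(B.T@(p-PL)).round(1))
for x in(-20,-10,0):print(x,proj("w8",PL+B@[x,0,134],''),proj("scene",PL+B@[x,0,134],8))
```

```text
[581.43124735 -74.61345712 183.199073  ] [np.float64(0.05545516291996187), np.float64(0.05545516291992951)] [ -1.3   0.7 131.9]
-20 [278.82510017 221.65880931] [258.58838632 184.12765668]
-10 [278.85620268 238.96447294] [258.16605915 185.65933425]
0 [278.88625917 255.68812925] [257.73627932 187.2180408 ]
```

Call:
jog_arm(
  plan=[
    [[-1.8,0,-0.9,0,0,0],[-1.8,0,-0.9,0,0,0],[-1.8,0,-0.9,0,0,0],[-1.8,0,-0.9,0,0,0],[-1.8,0,-0.9,0,0,0],[-1.8,0,-0.9,0,0,0],[-1.8,0,-0.9,0,0,0],[-1.8,0,-0.9,0,0,0],[-1.8,0,-0.9,0,0,0],[-1.8,0,-0.9,0,0,0]],
  ],
  jaw=255,
)

```text
clock: 15.15
position: [545.0, -75.5, 261.4]
tool_rot: [0.223, 0.0, 0.975, 0.001]
contact_force: [0.1, -0.7, -1.6]
gripper_width: 0.002
```

```bash
python3 st.py
```

```text
{'clock': 15.15, 'joints': [0.335, 0.398, -0.384, 2.281, 1.33, 0.143, 0.287], 'position': [545.015, -75.538, 261.372], 'contact_force': [0.128, -0.675, -1.612], 'gripper_width': 0.002}
rim in peg [-1.7 -0.1 90.8] tip73 in peg [-1.000e-01 -2.000e-01  1.451e+02] F peg [-0.6 -0.7 -1.5] tool z [-0.    -0.001  1.   ]
rot left [-0.09  0.02  0.04]
```

Now down the axis: 9 mm near the base, then small steps.

Call:
jog_arm(
  plan=[
    [[1.3,0,-2.7,0,0,0],[2.6,0,-5.4,0,0,0],[3.9,0,-8.1,0,0,0],[4.4,0,-9,0,0,0],[4.8,0,-9.9,0,0,0],[5.2,0,-10.8,0,0,0],[5.2,0,-10.8,0,0,0]],
  ],
)

```text
clock: 15.85
position: [550.2, -75.5, 250.6]
tool_rot: [0.223, 0.0, 0.975, 0.001]
contact_force: [0.1, -0.2, 0.2]
gripper_width: 0.005
```

```bash
python3 st.py
```

```text
{'clock': 15.85, 'joints': [0.319, 0.421, -0.367, 2.281, 1.501, 0.14, 0.117], 'position': [550.206, -75.53, 250.581], 'contact_force': [0.098, -0.159, 0.176], 'gripper_width': 0.005}
rim in peg [-1.7 -0.1 78.9] tip73 in peg [-1.000e-01 -1.000e-01  1.332e+02] F peg [ 0.2 -0.2  0.1] tool z [-0.    -0.001  1.   ]
rot left [-0.09  0.03  0.03]
```

Call:
jog_arm(
  plan=[
    [[0.7,0,-1.4,0,0,0],[1.3,0,-2.7,0,0,0],[2,0,-4,0,0,0],[2.6,0,-5.4,0,0,0],[3.3,0,-6.8,0,0,0],[3.9,0,-8.1,0,0,0],[4.6,0,-9.4,0,0,0],[5,0,-10.4,0,0,0]],
  ],
)

```text
clock: 16.65
position: [555.3, -75.6, 240.0]
tool_rot: [0.223, 0.001, 0.975, 0.001]
contact_force: [-1.9, -1.0, 3.6]
gripper_width: 0.003
```

```bash
python3 st.py; python3 look.py 9 >/dev/null;python3 - <<'E'
from h import *
b=cv2.imread("pics/side9.png");a=cv2.imread("pics/scene9.png");u=lambda i,x,y:cv2.resize(i[y:y+90,x:x+70],None,fx=5.5,fy=5.5,interpolation=cv2.INTER_CUBIC)
cv2.imwrite("pics/s9.png",np.hstack([u(b,270,170),u(a,223,170)]))
E
```

```text
{'clock': 16.65, 'joints': [0.347, 0.45, -0.409, 2.278, 1.634, 0.167, -0.012], 'position': [555.314, -75.574, 240.024], 'contact_force': [-1.916, -1.009, 3.6], 'gripper_width': 0.003}
rim in peg [-1.7 -0.1 67.1] tip73 in peg [-1.000e-01 -2.000e-01  1.214e+02] F peg [-0.2 -1.   4.1] tool z [-0.    -0.001  1.   ]
rot left [-0.09  0.02  0.04]
```

View pics/s9.png

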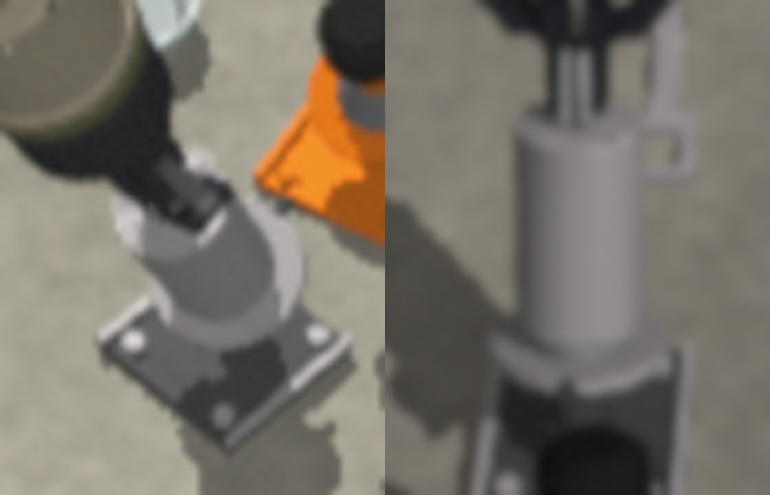

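Call:
jog_arm(
  plan=[
    [[0.4,0,-0.9,0,0,0],[0.8,0,-1.8,0,0,0],[1.2,0,-2.6,0,0,0],[1.7,0,-3.5,0,0,0]],
  ],
)

```text
clock: 17.2
position: [556.9, -75.6, 236.6]
tool_rot: [0.223, 0.0, 0.975, 0.001]
contact_force: [-2.2, -0.0, 3.4]
gripper_width: 0.002
```

Call:
jog_arm(
  plan=[
    [[0.2,0,-0.5,0,0,0],[0.4,0,-0.9,0,0,0],[0.6,0,-1.4,0,0,0]],
  ],
)

```text
clock: 17.5
position: [557.6, -75.6, 235.2]
tool_rot: [0.223, 0.0, 0.975, 0.001]
contact_force: [-2.1, -0.5, 4.1]
gripper_width: -0.002
```

```bash
python3 st.py
```

```text
{'clock': 17.5, 'joints': [0.362, 0.464, -0.433, 2.276, 1.677, 0.183, -0.053], 'position': [557.55, -75.552, 235.244], 'contact_force': [-2.082, -0.489, 4.11], 'gripper_width': -0.002}
rim in peg [-1.7 -0.1 61.9] tip73 in peg [ -0.2  -0.2 116.2] F peg [-0.1 -0.5  4.6] tool z [-0.    -0.001  1.   ]
rot left [-0.09  0.02  0.04]
```

Call:
jog_arm(
  plan=[
    [[0.2,0,-0.5,0,0,0],[0.4,0,-0.9,0,0,0],[0.6,0,-1.4,0,0,0],[0.9,0,-1.8,0,0,0]],
  ],
)

```text
clock: 17.9
position: [558.4, -75.5, 233.4]
tool_rot: [0.223, 0.001, 0.975, 0.001]
contact_force: [-1.9, -0.5, 3.3]
gripper_width: -0.001
```

Call:
jog_arm(
  plan=[
    [[0.2,0,-0.5,0,0,0],[0.4,0,-0.9,0,0,0],[0.6,0,-1.4,0,0,0]],
  ],
)

```text
clock: 18.2
position: [559.1, -75.5, 232.0]
tool_rot: [0.223, 0.0, 0.975, 0.001]
contact_force: [-2.2, 0.1, 4.1]
gripper_width: 0.003
```

```bash
python3 st.py
```

```text
{'clock': 18.2, 'joints': [0.372, 0.474, -0.448, 2.275, 1.702, 0.193, -0.076], 'position': [559.051, -75.531, 232.049], 'contact_force': [-2.214, 0.1, 4.128], 'gripper_width': 0.003}
rim in peg [-1.8 -0.1 58.3] tip73 in peg [-2.000e-01 -1.000e-01  1.126e+02] F peg [-0.2  0.1  4.7] tool z [-0.    -0.001  1.   ]
rot left [-0.09  0.03  0.04]
```

Call:
jog_arm(
  plan=[
    [[0.2,0,-0.5,0,0,0],[0.4,0,-0.9,0,0,0],[0.6,0,-1.4,0,0,0]],
  ],
)

```text
clock: 18.5
position: [559.6, -75.5, 230.9]
tool_rot: [0.224, 0.0, 0.975, 0.001]
contact_force: [-8.4, 0.9, 18.3]
gripper_width: -0.0
```

Call:
jog_arm(
  plan=[
    [[0.2,0,-0.5,0,0,0],[0.4,0,-0.9,0,0,0],[0.6,0,-1.4,0,0,0]],
  ],
)

```text
clock: 18.8
position: [559.6, -75.5, 230.8]
tool_rot: [0.224, 0.0, 0.975, 0.0]
contact_force: [-20.6, 0.0, 37.2]
gripper_width: -0.0
```

```bash
python3 st.py; python3 look.py 10 >/dev/null;python3 - <<'E'
from h import *
b=cv2.imread("pics/side10.png");a=cv2.imread("pics/scene10.png");u=lambda i,x,y:cv2.resize(i[y:y+90,x:x+70],None,fx=5.5,fy=5.5,interpolation=cv2.INTER_CUBIC)
cv2.imwrite("pics/s10.png",np.hstack([u(b,270,170),u(a,223,170)]))
E
```

```text
{'clock': 18.8, 'joints': [0.381, 0.479, -0.461, 2.276, 1.722, 0.203, -0.095], 'position': [559.606, -75.462, 230.755], 'contact_force': [-20.625, 0.035, 37.15], 'gripper_width': -0.0}
rim in peg [-1.6 -0.1 56.9] tip73 in peg [-1.000e-01 -1.000e-01  1.112e+02] F peg [-2.4  0.  42.4] tool z [-0.002 -0.     1.   ]
rot left [-0.03  0.14  0.02]
```

View pics/s10.png

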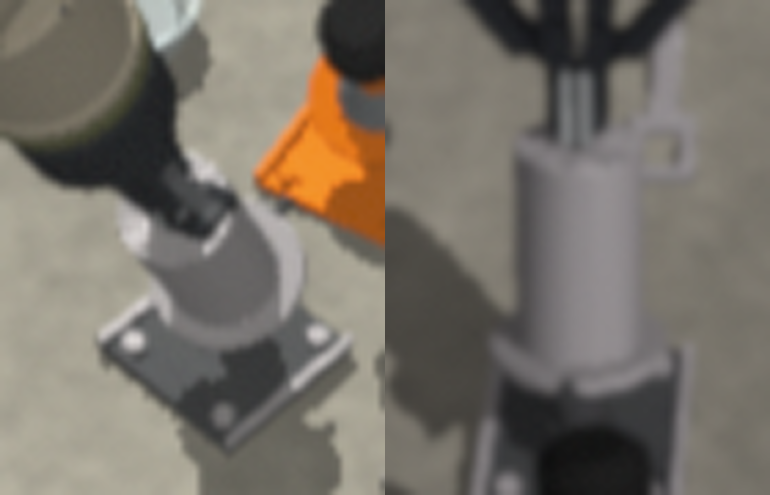

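Hard stop met at 42 N with the rim about 11 mm from peg_low, which is within the 0–16 mm seat range. Backing off.

Call:
jog_arm(
  plan=[
    [[-0.4,0,0.9,0,0,0],[-0.9,0,1.8,0,0,0],[-2,0,4,0,0,0],[-3.5,0,7.2,0,0,0],[-5.2,0,10.8,0,0,0],[-7.4,0,15.3,0,0,0],[-9.6,0,19.8,0,0,0],[-11.8,0,24.3,0,0,0],[-14,0,28.8,0,0,0],[-16,0,33,0,0,0]],
  ],
)

```text
clock: 19.95
position: [544.1, -75.4, 262.5]
tool_rot: [0.223, 0.0, 0.975, 0.001]
contact_force: [-0.5, 0.2, -0.4]
gripper_width: -0.0
```

```bash
python3 st.py; python3 look.py 11 >/dev/null;python3 - <<'E'
from h import *
b=cv2.imread("pics/side11.png");a=cv2.imread("pics/scene11.png");u=lambda i,x,y:cv2.resize(i[y:y+90,x:x+70],None,fx=5.5,fy=5.5,interpolation=cv2.INTER_CUBIC)
cv2.imwrite("pics/s11.png",np.hstack([u(b,270,170),u(a,223,170)]))
B=np.column_stack([np.cross([0,1,0],ax),[0,1,0],ax])
for s in (11,111):
  for x in (-30,0,30): print(s,x,((proj("side",PL+B@[x,0,s],11)-[270,170])*5.5).round(0),((proj("scene",PL+B@[0,x,s],11)-[223,170])*5.5).round(0)+[385,0], proj("w11",PL+B@[x,0,s],'').round(0))
E
```

```text
{'clock': 19.95, 'joints': [0.358, 0.399, -0.415, 2.28, 1.327, 0.156, 0.29], 'position': [544.072, -75.373, 262.456], 'contact_force': [-0.479, 0.165, -0.415], 'gripper_width': -0.0}
rim in peg [-2.1  0.1 92.2] tip73 in peg [ -0.5   0.  146.5] F peg [-0.6  0.2 -0.2] tool z [-0.    -0.001  1.   ]
rot left [-0.1   0.02  0.02]
11 -30 [187. 312.] [515. 332.] [279. 173.]
11 0 [223. 269.] [578. 335.] [279. 205.]
11 30 [259. 225.] [642. 337.] [279. 234.]
111 -30 [135. 252.] [511. 139.] [279. 198.]
111 0 [175. 205.] [577. 141.] [279. 244.]
111 30 [214. 158.] [642. 144.] [279. 286.]
```

View pics/s11.png

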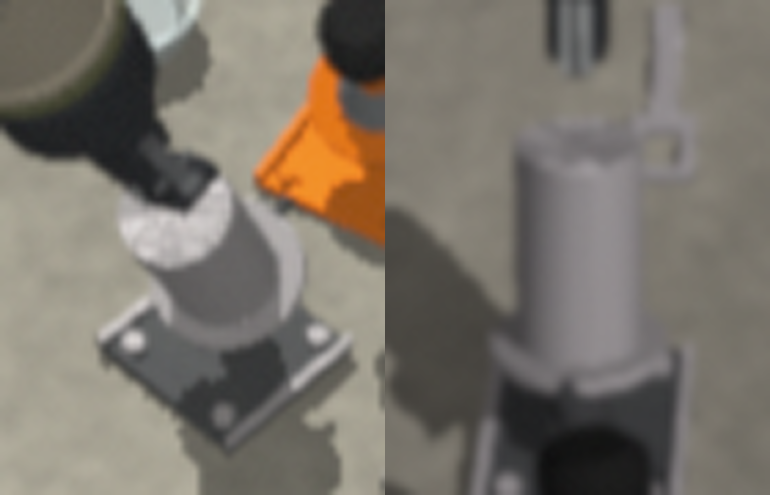

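View pics/w11.png

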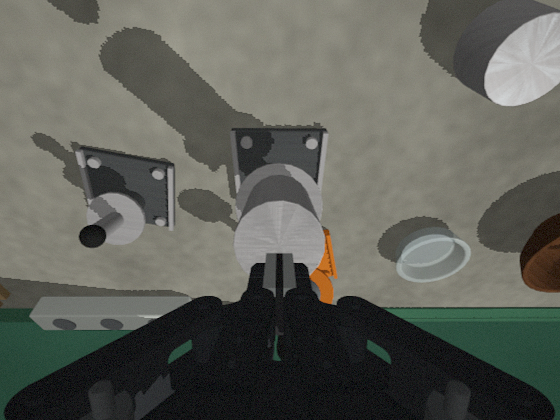

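Run:
```python
from plant import arm
print(arm.close_job())
```

```text
the job is handed in; nothing more can be done
None
```

I hung the steel tumbler mouth-down on the dark tall peg, pressed it home and handed the job in at about 20 s; no verdict was reported.

- **Set down:** I lowered it along the peg until the head just took the load (about 4 N, rim about 34 mm from peg_low). I then opened the jaw in two steps, and it stayed put with hardly any droop.
- **Press:** With the fingers shut I pushed the base down the peg axis. The force held steady at about 4.5 N while the head slid. It then rose to 42 N with almost no further movement, with the rim about 11 mm from peg_low, inside the 0–16 mm seat range. I backed off to about 35 mm clear of the base.
- **Last checks:** All three cameras show the rim on the disc. The base centre is within about 2 mm of where the peg axis puts it, so the tilt is about 0.02 rad. The tool force is near zero, so the gripper touches nothing. I saw no bystander displaced in the last views, but did not measure them.
- **Disagreements:** The cameras differed by up to about 4 mm on the stand's y position, so I used a middle value and corrected from relative views. Joint 6 briefly read 0.107, right at its lower range limit of 0.11 (rounded), during the descent. I did not see any fault from it.

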